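# Wedge the rocking bench preheater

### The job

The grey bench preheater rocks because its front right foot is screwed in too far. With the fingertips only, press down on its front right corner to feel it rock and let it come back; then push the blue wedge thin end first under that foot until it stops, and press that corner firmly again to check that it no longer rocks (push the wedge further if it does). Leave the preheater level and where it stands, do not grip or lift the wedge, and leave everything else alone.

Things in the scene. Friction and masses are not known exactly. Their poses are not given: they have to be found in the camera images.
- heater: grey bench preheater, aluminium top plate, 150 (x) x 170 (y) x 60 mm tall, about 3 kg; origin: centre of its underside, at bench height; its front (black panel, knob) faces its -x, its right is -y. The casing begins 16 mm above the bench, on three good feet at (+-55, 70) and (55, -70) mm, 12 mm across. Once the wedge is tight (5 to 20 N of push), pushing on only shoves the preheater along the bench
- heater_corner (a point): point on the top plate near the front right corner, at (-60, -70, 60) mm in the preheater's frame; this is where to press. It stands 60 mm above the bench when at rest, and 5 to 9 mm lower when the corner is pressed down with no wedge beneath. 4 to 6 N there tips it until the short foot meets the bench; let go, it tips back. A firm test press is 8 to 15 N
- foot_end (a point): centre of the flat underside of the short front right foot (black rubber, 16 mm across), at (-55, -70) mm in the preheater's frame; it hangs 5 to 9 mm above the bench at rest, different every time, and does not turn or give
- wedge: blue plastic wedge, 50 mm wide (x), 100 mm long (y), 60 g; origin: centre of its underside. Its thin end (2 mm) points along its +y, the butt (16 mm, upright, flat) is at -y; the top slopes evenly. It lies flat to the right of the preheater, thin end towards the short foot and 20 to 70 mm short of it, up to 10 mm to the side, 0.1 rad askew. Pushed in, it stays by friction
- wedge_butt (a point): centre of the wedge's butt face, at (0, -50, 8) mm in the wedge's frame: push here towards the wedge's +y
- wedge_slope (a point): centre of the wedge's sloping top, 9 mm above its underside; z stands square off the slope, y runs down the slope to the thin end
- solder: reel of white solder wire with blue flanges, 58 mm across, 36 mm tall; bystander, origin at the centre of its underside
- flask: orange travel flask with black lid, 86 mm across, 170 mm tall; bystander, origin at the centre of its underside
- prying_stick: black nylon prying stick, 148 mm long, lying flat; bystander, origin at the centre of its underside
- multimeter: orange and black hand multimeter, 142 x 76 x 47 mm, lying face up; bystander, origin at the centre of its underside
- card_box: small dark card box, 100 x 121 x 42 mm; bystander, origin at the centre of its underside
- black_tape: roll of black tape, 58 mm across, 19 mm tall, lying flat; bystander, origin at the centre of its underside

How it is judged:
On the way, in this order (a step that is already met when the one before it is completed fails the run):
1. the front right corner is pressed down by the fingers by 3 mm or more: it rocks (contact force between the fingers and heater above 1.5 N and height (world z) of heater_corner below 0.057 m and horizontal distance between the grasp point and heater_corner below 0.05 m), for 0.1 s.
2. the corner is let go and the wedge is under the short foot and against it, the preheater level (z of foot_end in the frame of wedge_slope between -0.003 and 0.003 m and x of foot_end in the frame of wedge between -0.02 and 0.02 m and y of foot_end in the frame of wedge between -0.046 and 0.046 m and height (world z) of heater_corner above 0.058 m and contact force between the fingers and heater below 0.5 N), for 0.2 s.
3. the corner is pressed again with more than 6 N and gives less than 2 mm (contact force between the fingers and heater above 6 N and height (world z) of heater_corner above 0.058 m and horizontal distance between the grasp point and heater_corner below 0.05 m and z of foot_end in the frame of wedge_slope between -0.003 and 0.003 m and x of foot_end in the frame of wedge between -0.02 and 0.02 m and y of foot_end in the frame of wedge between -0.046 and 0.046 m), for 0.2 s.
At the end, for the whole second after the job is handed in: The wedge lies flat, its slope against the short foot (foot centre within 3 mm of the slope and 20 mm of the wedge's centre line); the preheater's front right corner is -2 to +3 mm from level height, its tilt under 0.025 rad, it is within 25 mm of where it stood, and all is at rest (z of foot_end in the frame of wedge_slope between -0.003 and 0.003 m and x of foot_end in the frame of wedge between -0.02 and 0.02 m and y of foot_end in the frame of wedge between -0.046 and 0.046 m and height (world z) of heater_corner between 0.058 and 0.063 m and angle between heater's own z axis and vertical below 0.025 rad and distance of heater from where it was at the start of the episode below 0.025 m and linear speed of each of heater, wedge below 0.01 m/s and angle between wedge's own z axis and vertical below 0.05 rad); the robot touches nothing.
It fails at once if the wedge is lifted or tipped (height (world z) of wedge above 0.012 m or angle between wedge's own z axis and vertical above 0.2 rad).
It fails at once if the preheater is lifted, jacked up or shoved away (over 30 mm) (height (world z) of heater above 0.012 m or angle between heater's own z axis and vertical above 0.2 rad or distance of heater from where it was at the start of the episode above 0.03 m).
It fails at once if a bystander is moved more than 20 mm (distance of any of solder, flask, prying_stick, multimeter, card_box, black_tape from where it was at the start of the episode above 0.02 m).
It also fails if it takes over 58 s, if anything falls off the work surface, if the arm or the gripper's body presses on something with over 40 N, if the wrist force passes 120 N, or if a joint passes its speed limit or range.

### The arm

A 7-joint arm with a two-finger parallel gripper is mounted at the origin on a cart in front of the work surface, level with it; the furniture and walls round the work are solid. World frame = base frame: x ahead of the robot, y to its left, z up, the work surface at z = 0. Lengths are in m, angles in rad, forces in N, time in s.
With the tool pointing down it reaches from about 0.425 to 0.95 m from the base axis. Payload 4.7 kg.
Tool frame: the origin (TCP) lies midway between the tips of the shut fingers; the grasp point (between the pads) lies 19 mm behind it (r.grip_point_offset is the distance from the TCP to the grasp point, in m); x points along the fingers, y is the direction in which the jaws open and shut, and the axes are right-handed (so a half turn about x gives the same grasp; the last joint's range is limited). The gripper opens to 85 mm and grips with 20 to 120 N. Pads are 22 mm wide; open, the fingers measure 114 mm over their backs; the gripper's body (76 mm by 85 mm) begins 54 mm behind the grasp point. The pads swing forward as they close: fully open they stand 13 mm farther back than shut.
Start: joints at [-1.13, 0.469, -0.049, 1.532, 0.024, 1.141, -0.082], TCP at [0.306, 0.602, 0.231] pointing down, gripper open.
Joint ranges: [-2.59, 2.59], [-0.33, 1.99], [-1.39, 1.29], [0.1, 2.45], [-1.04, 4.18], [0.21, 1.99], [-2.66, 2.66]. Speed limits (rad/s): [2.57, 2.57, 3.14, 3.14, 3.14, 3.14, 3.14].

### API

Orientations are given as a 3x3 rotation matrix whose columns are the frame's x, y, z axes.
In Python, from cell import observe, camera, job, r gives the robot as it stands.
- The arm moves only by the tool move_arm, never from a script. Its argument "steps" is a list of rows, each a list of 7 numbers: the turn, a rotation vector about the world's x, y, z in degrees, then the shift along the world's x, y, z in cm, then the opening, from -1 (shut) to 1 (fully open). A call has 1 to 20 rows; each row shifts and turns the pose as measured when the row begins; what a row does not reach is not made up. A row lasts 1/8 s, in which the tool goes at most 62.5 mm and 10.7 degrees, less where a joint would pass 70% of its speed; a pose out of reach is approached as far as the arm can. A call is refused whole if a number of a shift passes 6.25 or a number of a turn 10.7, either way. A call with a gripper value outside its range is refused whole. The fingers move at their own pace and stop on an object; "force" is the grip in N (left out, the last holds). Time passes only in rows, so rows that do not move let the fingers close. It gives the time, the measured TCP pose, the force and the opening at its end, in the units of the state.
- observe(): the state, without advancing time (a new reading comes with each control period).
- camera(name): name is "scene" or "side" or "wrist"; returns a dict with "frame" (480x640x3 uint8, red, green, blue), "fovy" (degrees; the focal length in pixels is half the picture's height over the tangent of half this angle, whatever the lens; pixels are square), "cx", "cy" (the principal point, pixels), "R" (3x3) and "t" (3): a world point X has camera coordinates R X + t; the wrist camera has in their place "T_tool_cam" (4x4, takes a point from camera to tool coordinates, whose origin is the TCP and whose axes are the tool frame's). Camera axes: x right, y down, z forward; pixel columns grow to the right and rows downward; lengths in m; the calibration is good to about 2 mm. A picture is of the moment at which its call begins: read the wrist's pose just before it. There is no depth.
- job.close_job(): hands the job in, once; it reports no verdict.
The state is a dict: "time_s": time; "q": joint angles; "dq": joint speeds; "tau": joint torques, N m; "tool_pos": TCP position; "tcp_rot": TCP orientation; "force": force on the tool from outside, world axes, zero at the start; "ft_torque": the same for the moment, N m; "grip_width": opening from 0.0 (shut) to 1.0 (fully open).
Only numpy, scipy, OpenCV 4.12 (cv2) and the standard library are available. Lean on these libraries where they do the work, as an engineer would, in place of code of your own. Each camera call takes 0.05 s, during which the arm holds its last target. There are 200 camera calls.

## Working session

There is one attempt and no reset: what is moved stays moved. The work goes in short steps, Python scripts to look and compute and a tool call to move; the robot and the scene stay as the last step left them, time stands still between calls to the robot, and variables do not carry over. Pictures are saved under pics/ and viewed, about 8 in all and at most 12, crops included, and the job is handed in when it is done.

Besides the shell and the picture viewer there is one more tool, called after "Call:" by a JSON object that holds its "api" and its "payload", one argument or row to a line. move_arm: Moves the arm, as the interface text tells. Its arguments: {"type":"object","properties":{"steps":{"type":"array","items":{"type":"array","items":{"type":"number"}}},"force":{"type":"number"}},"required":["steps"]}

```bash
mkdir -p pics; cat > h.py <<'E'
from cell import observe, camera, job, r
import numpy as np, cv2
def snap(n,f):
    s=observe(); c=camera(n); cv2.imwrite('pics/'+f,c['frame'][:,:,::-1])
    if 'R' in c: R,t=np.array(c['R']),np.array(c['t'])
    else:
        T=np.array(c['T_tool_cam']); Rt=np.array(s['tcp_rot']); Rw=Rt@T[:3,:3]; p=Rt@T[:3,3]+np.array(s['tool_pos']); R=Rw.T; t=-R@p
    np.savez('pics/'+f+'.npz',R=R,t=t,f=240/np.tan(np.radians(c['fovy'])/2),c=[c['cx'],c['cy']])
def px2w(f,u,v,z):
    d=np.load('pics/'+f+'.npz'); R=d['R'];o=-R.T@d['t']
    k=R.T@np.array([(u-d['c'][0])/d['f'],(v-d['c'][1])/d['f'],1]); return o+k*(z-o[2])/k[2]
def w2px(f,X):
    d=np.load('pics/'+f+'.npz'); p=d['R']@np.array(X)+d['t']; return p[:2]/p[2]*d['f']+d['c']
E
python3 - <<'E'
from h import *
for n in ('scene','side'): snap(n,n+'0.png'); d=np.load('pics/'+n+'0.png.npz'); print(n,-d['R'].T@d['t'],d['R'][2])
s=observe(); print(s['tool_pos'],s['tcp_rot'],s['force'],r.grip_point_offset)
E
```

```text
scene [-0.37763772  0.55994113  0.66976677] [ 0.69893209 -0.52362428 -0.48714633]
side [ 0.0356553  -0.96311484  0.73876489] [ 0.35642867  0.75743599 -0.54703686]
[0.3053288  0.60140081 0.23036244] [[-7.52584525e-04  4.52682318e-01  8.91671550e-01]
 [-1.61880071e-03  8.91670082e-01 -4.52682940e-01]
 [-9.99998407e-01 -1.78412071e-03  6.17453522e-05]] [ 0.093428   -0.49746689 -0.08946304] 0.0187
```

View pics/scene0.png

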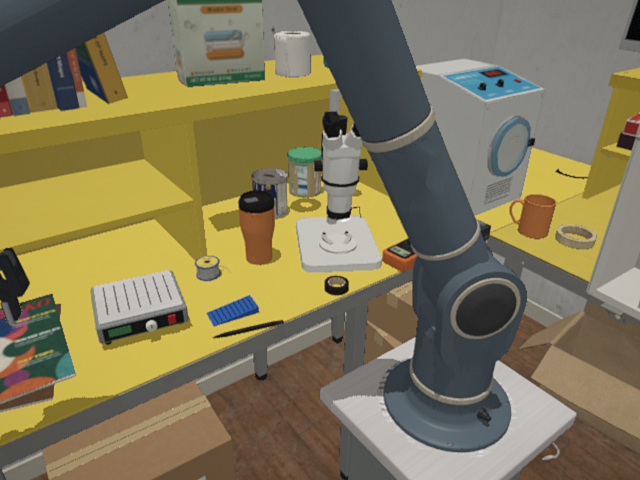

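View pics/side0.png

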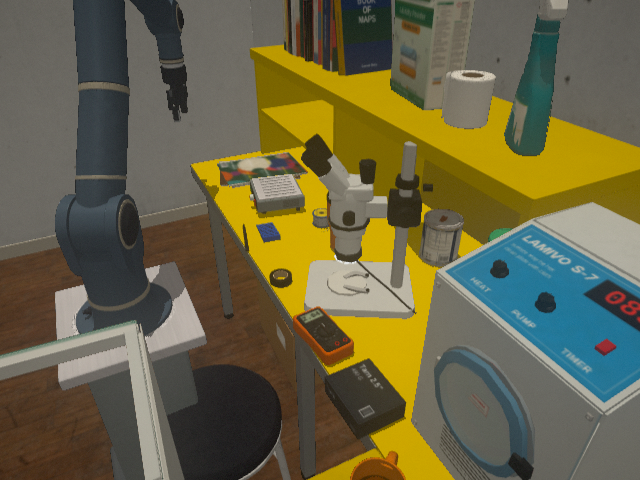

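The scene view shows the heater at about (140,305), the wedge at (233,311), the stick at (249,328), the solder at (208,267) and the flask at (257,228). I'll enlarge that area.

```bash
python3 - <<'E'
from h import *
a=cv2.imread('pics/scene0.png')[255:355,80:290]; cv2.imwrite('pics/c1.png',cv2.resize(a,None,fx=3.8,fy=3.8,interpolation=cv2.INTER_CUBIC))
for u,v,z in [(92,290,.06),(174,273,.06),(187,316,.06),(97,335,.06),(208,316,0),(252,298,0),(208,276,0),(258,262,0),(215,336,0),(283,322,0)]: print(u,v,px2w('scene0.png',u,v,z).round(3))
E
```

```text
92 290 [0.588 0.415 0.06 ]
174 273 [0.552 0.253 0.06 ]
187 316 [0.396 0.292 0.06 ]
97 335 [0.438 0.447 0.06 ]
208 316 [0.446 0.23  0.   ]
252 298 [0.449 0.123 0.   ]
208 276 [0.585 0.163 0.   ]
258 262 [0.572 0.035 0.   ]
215 336 [0.379 0.247 0.   ]
283 322 [0.338 0.113 0.   ]
```

View pics/c1.png

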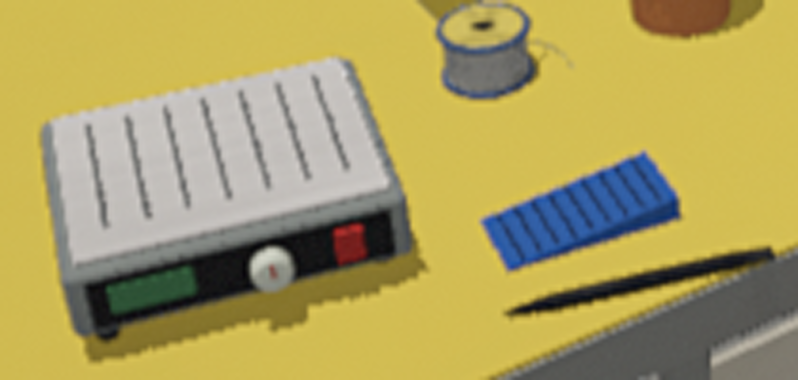

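```bash
cat > fit.py <<'E'
from h import *
from scipy.optimize import least_squares
def fit(f,P,U,x0):
    P=np.array(P);U=np.array(U)
    def res(x):
        c,s=np.cos(x[2]),np.sin(x[2])
        W=[[x[0]+c*p[0]-s*p[1],x[1]+s*p[0]+c*p[1],p[2]] for p in P]
        return (np.array([w2px(f,w) for w in W])-U).ravel()
    o=least_squares(res,x0); return o.x,res(o.x).round(1)
def tw(x,p):
    c,s=np.cos(x[2]),np.sin(x[2]); return np.array([x[0]+c*p[0]-s*p[1],x[1]+s*p[0]+c*p[1]])
E
python3 - <<'E'
from fit import *
k=lambda L:[(a/3.8+80,b/3.8+255) for a,b in L]
h,e=fit('scene0.png',[(.075,.085,.06),(.075,-.085,.06),(-.075,-.085,.06),(-.075,.085,.06)],k([(48,122),(347,60),(403,190),(63,268)]),[.5,.35,.2]);print(h,e)
w,e=fit('scene0.png',[(.025,.05,.002),(-.025,.05,.002),(.025,-.05,.016),(-.025,-.05,.016)],k([(484,220),(510,270),(645,153),(679,207)]),[.45,.18,.1]);print(w,e)
print('corner',tw(h,(-.06,-.07)),'foot',tw(h,(-.055,-.07)),'butt',tw(w,(0,-.05)),'thin',tw(w,(0,.05)))
c,s=np.cos(w[2]),np.sin(w[2]); d=tw(h,(-.055,-.07))-w[:2]; print('foot in wedge',c*d[0]+s*d[1],-s*d[0]+c*d[1])
print(px2w('scene0.png',*k([(775,250)])[0],.005),px2w('scene0.png',*k([(505,313)])[0],.005))
E
```

```text
[ 0.5163661   0.34514041 -0.20595186] [-2.4 -1.8  2.  -2.9  1.8  0.5 -1.2  2.2]
[ 0.42180305  0.18416337 -0.16355515] [-0.9  0.2 -0.7  0.6  1.1  0.3  0.6 -1.4]
corner [0.44331916 0.28888968] foot [0.4482135  0.28786718] butt [0.41366171 0.13483064] thin [0.4299444 0.2334961]
foot in wedge 0.009172213056906138 0.10662017968283993
[0.33511353 0.11237368 0.005     ] [0.37248447 0.25467961 0.005     ]
```

Call:
{"api": "move_arm", "payload": {
  "steps": [
    [0,0,-10.4,1.7,-3.9,-1,-1],
    [0,0,-10.4,1.7,-3.9,-1,-1],
    [0,0,-10.4,1.7,-3.9,-1,-1],
    [0,0,-10.4,1.7,-3.9,-1,-1],
    [0,0,-10.4,1.7,-3.9,-1,-1],
    [0,0,-10.4,1.7,-3.9,-1,-1],
    [0,0,-10.4,1.7,-3.9,-1,-1],
    [0,0,0,1.7,-3.9,-1,-1],
    [0,0,0,0,0,0,-1]
  ]
}}

```text
time_s: 1.23
tool_pos: [0.4408, 0.2777, 0.1445]
tcp_rot: [[-0.005, 0.978, -0.209], [-0.002, -0.21, -0.978], [-1.0, -0.004, 0.003]]
force: [-0.1, 0.6, -0.1]
grip_width: 0.003
```

```bash
python3 - <<'E'
from h import *
s=observe(); print(s['tool_pos'],s['tcp_rot'],s['q'],s['force'])
snap('wrist','w1.png')
for n,p in [('corner',(.443,.289,.06)),('wedge',(.4218,.184,.009)),('c',(.516,.345,.06))]: print(n,w2px('w1.png',p))
E
```

```text
[0.44079474 0.27774984 0.14452677] [[-0.00474286  0.97779719 -0.20949977]
 [-0.0017935  -0.2095101  -0.97780484]
 [-0.99998714 -0.00426185  0.00274736]] [-0.88780162  0.32601141  0.30124624  1.99940782 -0.1296979   0.83904183
 -0.72521477] [-0.07367109  0.61142768 -0.08465722]
corner [318.48403363 232.64004555]
wedge [320.07310266 331.90093446]
c [415.76431931 122.65082304]
```

View pics/w1.png

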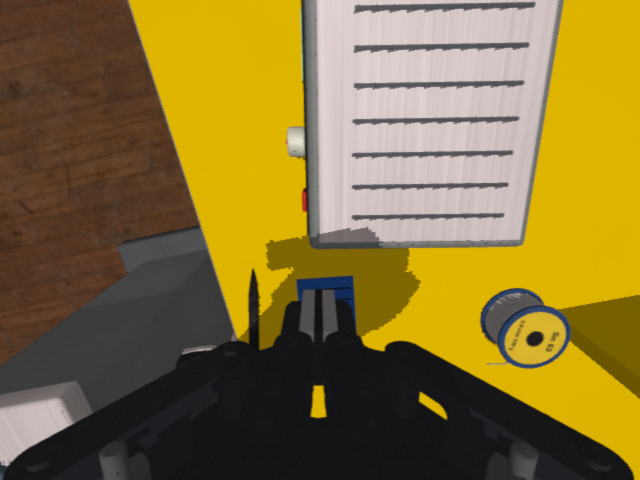

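The wrist view shows the heater's right edge running from (310,247) to (524,245), and the wedge's thin edge from (297,280) to (352,277).

```bash
python3 - <<'E'
from fit import *
A=px2w('w1.png',310,247,.06)[:2];B=px2w('w1.png',524,245,.06)[:2];print(A,B,np.linalg.norm(A-B))
d=(B-A)/np.linalg.norm(B-A);n=np.array([-d[1],d[0]]);th=np.arctan2(d[1],d[0])
print('th',th,'corner',A+d*.015+n*.015,'foot',A+d*.02+n*.015)
C=px2w('w1.png',297,280,.002)[:2];D=px2w('w1.png',352,277,.002)[:2];e=(D-C);print(C,D,np.linalg.norm(e),np.arctan2(e[1],e[0]))
a=np.arctan2(e[1],e[0]);m=(C+D)/2;Y=np.array([-np.sin(a),np.cos(a)]);print('butt',m-.1*Y,'foot rel thin', (A+d*.02+n*.015-m)@Y,(A+d*.02+n*.015-m)@np.array([np.cos(a),np.sin(a)]))
E
```

```text
[0.43521788 0.2802747 ] [0.5775305 0.2514252] 0.1452073524182376
th -0.2000088291374741 corner [0.45289902 0.2919955 ] foot [0.45779934 0.29100211]
[0.41183555 0.23484237] [0.45974116 0.22758023] 0.04845292137794881 -0.1504471567660183
butt [0.42080033 0.13234089] foot rel thin 0.062414435806801484 0.012800893142865302
```

Call:
{"api": "move_arm", "payload": {
  "steps": [
    [0,0,0,0.4,0.7,-3.5,-1],
    [0,0,0,0.4,0.7,-3.5,-1],
    [0,0,0,0,0,-0.6,-1],
    [0,0,0,0,0,-0.4,-1]
  ]
}}

```text
time_s: 1.78
tool_pos: [0.4475, 0.3008, 0.0649]
tcp_rot: [[-0.002, 0.98, -0.199], [0.006, -0.199, -0.98], [-1.0, -0.003, -0.005]]
force: [0.3, -0.3, -0.2]
grip_width: 0.006
```

Call:
{"api": "move_arm", "payload": {
  "steps": [
    [0,0,0,0,-0.8,0,-1],
    [0,0,0,0,0,-0.3,-1],
    [0,0,0,0,0,-0.3,-1],
    [0,0,0,0,0,-0.3,-1]
  ]
}}

```text
time_s: 2.28
tool_pos: [0.4479, 0.2927, 0.0584]
tcp_rot: [[-0.0, 0.98, -0.199], [0.008, -0.199, -0.98], [-1.0, -0.002, -0.008]]
force: [-3.6, -2.5, 6.1]
grip_width: 0.003
```

Call:
{"api": "move_arm", "payload": {
  "steps": [
    [0,0,0,0,0,-0.2,-1],
    [0,0,0,0,0,-0.2,-1]
  ]
}}

```text
time_s: 2.52
tool_pos: [0.4456, 0.2916, 0.0545]
tcp_rot: [[-0.006, 0.98, -0.199], [0.006, -0.199, -0.98], [-1.0, -0.007, -0.005]]
force: [-4.2, -2.8, 5.1]
grip_width: 0.001
```

Call:
{"api": "move_arm", "payload": {
  "steps": [
    [0,0,0,0,0,-0.1,-1],
    [0,0,0,0,0,-0.1,-1],
    [0,0,0,0,0,0,-1],
    [0,0,0,0,0,0,-1]
  ]
}}

```text
time_s: 3.02
tool_pos: [0.445, 0.2912, 0.0535]
tcp_rot: [[-0.007, 0.98, -0.199], [0.006, -0.199, -0.98], [-1.0, -0.008, -0.004]]
force: [-1.8, -0.9, 5.0]
grip_width: 0.001
```

Call:
{"api": "move_arm", "payload": {
  "steps": [
    [0,0,0,0,0,1,-1],
    [0,0,0,0,0,4,-1],
    [0,0,0.9,-0.6,-4.4,0,-0.5],
    [0,0,0.9,-0.6,-4.4,0,-0.5],
    [0,0,0.9,-0.6,-4.4,0,-0.5],
    [0,0,0,-0.6,-4.2,0,-0.5],
    [0,0,0,0,0,0,-0.5],
    [0,0,0,0,0,0,-0.5]
  ]
}}

```text
time_s: 4.03
tool_pos: [0.426, 0.1161, 0.1086]
tcp_rot: [[0.008, 0.989, -0.149], [0.012, -0.15, -0.989], [-1.0, 0.006, -0.013]]
force: [-0.3, 0.3, 0.3]
grip_width: 0.252
```

```bash
python3 - <<'E'
from h import *
s=observe(); print(s['tool_pos'],s['tcp_rot'][0],s['force'],s['q'])
snap('wrist','w2.png')
E
```

```text
[0.42603055 0.11613623 0.10864775] [ 0.00812272  0.9887402  -0.14942169] [-0.2720961   0.25110731  0.32746983] [-0.63011693  0.25675424  0.31938862  2.21225798 -0.14197222  0.67835354
 -0.36071631]
```

View pics/w2.png

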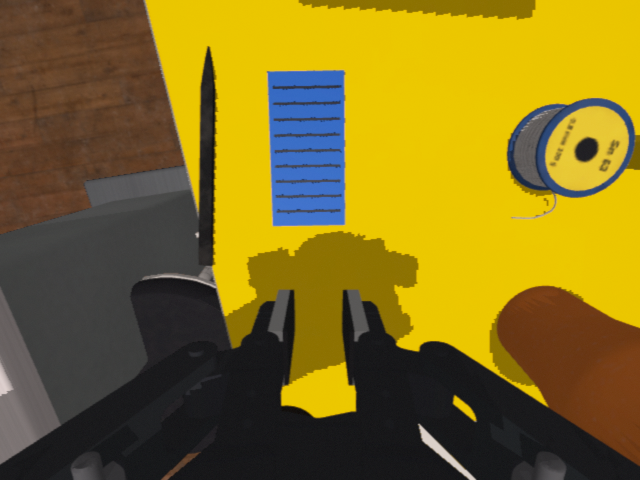

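The wrist view shows the wedge's thin edge from (267,71) to (344,70) and its butt edge from (274,226) to (345,224).

```bash
python3 - <<'E'
from fit import *
w,e=fit('w2.png',[(-.025,.05,.002),(.025,.05,.002),(-.025,-.05,.016),(.025,-.05,.016)],[(267,71),(344,70),(274,226),(345,224)],[.42,.18,-.15]);print(w,e)
print('butt',tw(w,(0,-.05)),'start',tw(w,(0,-.07)),'thin',tw(w,(0,.05)))
for F in ((.4555,.2895),(.45,.289)):
  d=np.array(F)-w[:2];c,s=np.cos(w[2]),np.sin(w[2]);print(c*d[0]+s*d[1],-s*d[0]+c*d[1])
print('tip at z.01 proj',w2px('w2.png',(.426,.116,.01)))
E
```

```text
[ 0.42943013  0.1825243  -0.12923115] [ 0.2  0.4 -0.1 -0.3 -0.6 -0.2  0.5  0.2]
butt [0.42298654 0.13294124] start [0.42040911 0.11310801] thin [0.43587372 0.23210736]
0.01206633463147458 0.10944332813511105
0.006676633515302805 0.10823870293267805
tip at z.01 proj [317.39040738 245.01458985]
```

Call:
{"api": "move_arm", "payload": {
  "steps": [
    [0,0,1.2,-0.5,-0.5,-2,-0.5],
    [0,0,0,0,0,-4,-0.5],
    [0,0,0,0,0,-3,-0.5],
    [0,0,0,0,0,0,-0.5]
  ]
}}

```text
time_s: 4.58
tool_pos: [0.424, 0.117, 0.0173]
tcp_rot: [[0.013, 0.993, -0.119], [0.016, -0.119, -0.993], [-1.0, 0.011, -0.017]]
force: [0.0, -0.4, 0.4]
grip_width: 0.248
```

Call:
{"api": "move_arm", "payload": {
  "steps": [
    [0,0,0,-0.3,-0.2,-0.5,-0.5],
    [0,0,0,0,0,-0.5,-0.5],
    [0,0,0,0,0,0,-0.5]
  ]
}}

```text
time_s: 4.95
tool_pos: [0.4228, 0.1167, 0.0089]
tcp_rot: [[0.018, 0.993, -0.116], [0.018, -0.117, -0.993], [-1.0, 0.016, -0.02]]
force: [0.0, -0.4, -0.1]
grip_width: 0.251
```

Call:
{"api": "move_arm", "payload": {
  "steps": [
    [0,0,0,0.2,1.0,0,-0.5],
    [0,0,0,0.22,1.0,0,-0.5],
    [0,0,0,0.22,1.0,0,-0.5],
    [0,0,0,0.22,1.0,0,-0.5],
    [0,0,0,0.22,1.0,0,-0.5],
    [0,0,0,0.22,1.0,0,-0.5],
    [0,0,0,0,0,0,-0.5]
  ]
}}

```text
time_s: 5.82
tool_pos: [0.4376, 0.1826, 0.01]
tcp_rot: [[0.02, 0.993, -0.114], [0.019, -0.115, -0.993], [-1.0, 0.018, -0.021]]
force: [0.6, -0.1, -0.6]
grip_width: 0.251
```

```bash
python3 - <<'E'
from h import *
s=observe(); print(s['tool_pos'],s['force'])
snap('wrist','w3.png')
a=cv2.imread('pics/w3.png');cv2.imwrite('pics/w3c.png',cv2.resize(a[60:360,160:560],None,fx=2,fy=2))
E
```

```text
[0.4376271  0.18261493 0.0099631 ] [ 0.56426076 -0.11273226 -0.56957641]
```

View pics/w3c.png

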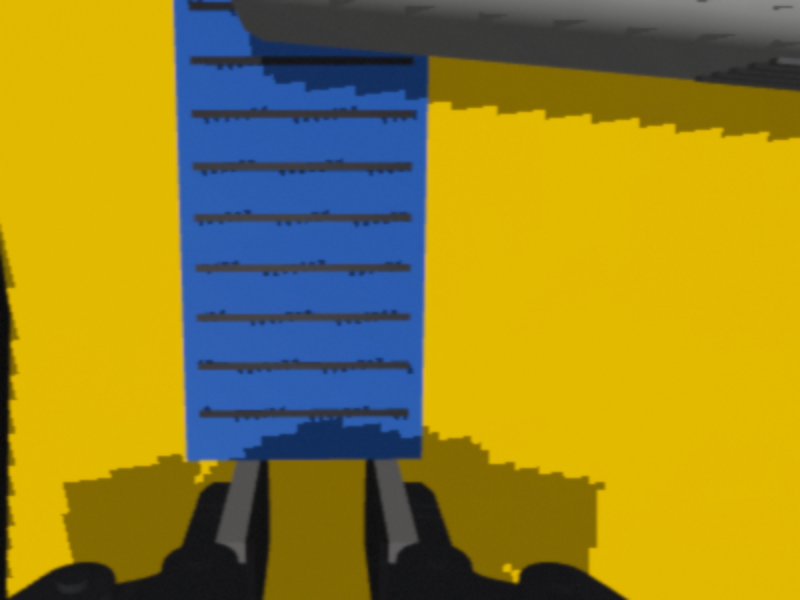

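```bash
python3 - <<'E'
from fit import *
k=lambda a,b:(a/2+160,b/2+60)
L=px2w('w3.png',*k(187,460),.016);Rr=px2w('w3.png',*k(421,458),.016);print(L,Rr,np.linalg.norm(L-Rr))
a=np.arctan2(*(Rr-L)[[1,0]]);m=(L+Rr)[:2]/2;X=np.array([np.cos(a),np.sin(a)]);Y=np.array([-X[1],X[0]])
print('yaw',a)
hb=px2w('w3.png',*k(245,40),.016)[:2];he=px2w('w3.png',*k(800,90),.016)[:2];b=np.arctan2(*(he-hb)[::-1]);print('heater corner',hb,'yaw',b)
b=-.2;d=np.array([np.cos(b),np.sin(b)]);n=np.array([-d[1],d[0]])
F=hb+.02*d+.015*n;print('foot',F,'in wedge',(F-m)@X,(F-m)@Y-.05)
E
```

```text
[0.41141713 0.19700402 0.016     ] [0.46103744 0.19133659 0.016     ] 0.04994291180610529
yaw -0.11372297774598455
heater corner [0.43536944 0.27697394] yaw -0.19545084641188173
foot [0.45795081 0.28770156] in wedge 0.010969457888480126 0.04539222793266008
```

Call:
{"api": "move_arm", "payload": {
  "steps": [
    [0,0,0,0.18,0.38,-0.1,-0.5],
    [0,0,0,0.18,0.38,-0.1,-0.5],
    [0,0,0,0.18,0.38,0,-0.5],
    [0,0,0,0.18,0.38,0,-0.5],
    [0,0,0,0,0,0,-0.5]
  ]
}}

```text
time_s: 6.5
tool_pos: [0.4449, 0.197, 0.0076]
tcp_rot: [[0.019, 0.993, -0.117], [0.018, -0.117, -0.993], [-1.0, 0.017, -0.02]]
force: [0.1, 0.7, -0.4]
grip_width: 0.254
```

Call:
{"api": "move_arm", "payload": {
  "steps": [
    [0,0,0,0.1,0.35,0,-0.5],
    [0,0,0,0.08,0.35,0,-0.5],
    [0,0,0,0,0,0,-0.5]
  ]
}}

```text
time_s: 6.88
tool_pos: [0.4468, 0.2045, 0.0076]
tcp_rot: [[0.019, 0.993, -0.117], [0.018, -0.117, -0.993], [-1.0, 0.017, -0.02]]
force: [0.5, -0.0, -0.2]
grip_width: 0.245
```

Call:
{"api": "move_arm", "payload": {
  "steps": [
    [0,0,0,0.06,0.3,0,-0.5],
    [0,0,0,0.06,0.3,0,-0.5]
  ]
}}

```text
time_s: 7.12
tool_pos: [0.4476, 0.2092, 0.0076]
tcp_rot: [[0.018, 0.993, -0.118], [0.016, -0.118, -0.993], [-1.0, 0.016, -0.018]]
force: [0.1, -6.6, 4.0]
grip_width: 0.246
```

Call:
{"api": "move_arm", "payload": {
  "steps": [
    [0,0,0,0.04,0.3,0,-0.5],
    [0,0,0,0,0,0,-0.5]
  ]
}}

```text
time_s: 7.38
tool_pos: [0.4476, 0.2093, 0.0075]
tcp_rot: [[0.016, 0.993, -0.12], [0.013, -0.12, -0.993], [-1.0, 0.014, -0.015]]
force: [-0.5, 1.5, -0.2]
grip_width: 0.256
```

Call:
{"api": "move_arm", "payload": {
  "steps": [
    [0,0,0,0.05,0.4,0,-0.5]
  ]
}}

```text
time_s: 7.5
tool_pos: [0.4475, 0.2106, 0.0074]
tcp_rot: [[0.014, 0.992, -0.122], [0.009, -0.122, -0.993], [-1.0, 0.013, -0.011]]
force: [-0.1, -12.8, 7.7]
grip_width: 0.251
```

Call:
{"api": "move_arm", "payload": {
  "steps": [
    [0,0,0,0.06,0.5,0,-0.5]
  ]
}}

```text
time_s: 7.62
tool_pos: [0.4475, 0.2109, 0.0074]
tcp_rot: [[0.011, 0.992, -0.124], [0.004, -0.124, -0.992], [-1.0, 0.011, -0.005]]
force: [-1.6, -14.2, 11.1]
grip_width: 0.25
```

Call:
{"api": "move_arm", "payload": {
  "steps": [
    [0,0,0,-0.1,-0.8,0,-0.5],
    [0,0,0,-0.2,-1.2,0,-0.5],
    [0,0,0,0,0,5,-0.5],
    [0,0,0,0,0,5,-1],
    [0,0,0,0,0,0,-1]
  ]
}}

```text
time_s: 8.25
tool_pos: [0.4442, 0.1909, 0.1094]
tcp_rot: [[0.011, 0.992, -0.124], [0.006, -0.124, -0.992], [-1.0, 0.011, -0.007]]
force: [1.4, -0.4, 0.4]
grip_width: 0.001
```

```bash
python3 - <<'E'
from h import *
s=observe(); print(s['tool_pos'],s['force'])
snap('wrist','w4.png')
a=cv2.imread('pics/w4.png');cv2.imwrite('pics/w4c.png',cv2.resize(a[40:340,160:560],None,fx=2,fy=2))
E
```

```text
[0.44421617 0.1909121  0.10937375] [ 1.43208489 -0.36747033  0.39072548]
```

View pics/w4c.png

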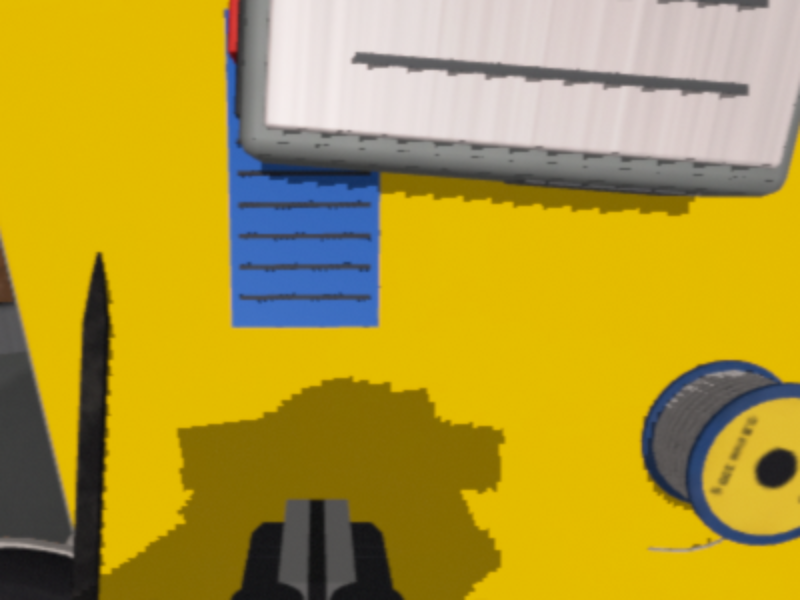

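The wedge sits under the corner. Its butt edge runs from (232,326) to (379,326) in the crop, and the heater corner is at about (243,160).

```bash
python3 - <<'E'
from fit import *
k=lambda a,b:(a/2+160,b/2+40)
L=px2w('w4.png',*k(232,326),.016);Rr=px2w('w4.png',*k(379,326),.016);print(L,Rr,np.linalg.norm(L-Rr))
a=np.arctan2(*(Rr-L)[[1,0]]);m=(L+Rr)[:2]/2;X=np.array([np.cos(a),np.sin(a)]);Y=np.array([-X[1],X[0]])
A=px2w('w4.png',*k(241,160),.055)[:2];B=px2w('w4.png',*k(786,194),.055)[:2];b=np.arctan2(*(B-A)[::-1]);print(a,b,A,B,np.linalg.norm(B-A))
d=np.array([np.cos(b),np.sin(b)]);n=np.array([-d[1],d[0]])
mid=(A+B)/2;F=mid-.055*d+.015*n;print('foot',F,'in wedge',(F-m)@X,(F-m)@Y-.05,'corner',mid-.06*d+.015*n)
E
```

```text
[0.42044122 0.22498918 0.016     ] [0.47018187 0.21868762 0.016     ] 0.050138226467324395
-0.12601707758642378 -0.18277524040324114 [0.43502326 0.27524329] [0.58070427 0.24831588] 0.14814871394905552
foot [0.45650628 0.28652649] in wedge 0.002975719546335065 0.015582135221666515 corner [0.45158957 0.28743529]
```

Call:
{"api": "move_arm", "payload": {
  "steps": [
    [0,0,0,0.3,4.9,0,-1],
    [0,0,0,0.3,4.9,0,-1],
    [0,0,0,0,0,-2.4,-1],
    [0,0,0,0,0,-1.8,-1],
    [0,0,0,0,0,0,-1]
  ]
}}

```text
time_s: 8.93
tool_pos: [0.4464, 0.2912, 0.0599]
tcp_rot: [[0.003, 0.992, -0.123], [0.003, -0.123, -0.992], [-1.0, 0.003, -0.003]]
force: [-1.0, -2.0, 15.2]
grip_width: -0.001
```

Call:
{"api": "move_arm", "payload": {
  "steps": [
    [0,0,0,0,0,-0.2,-1],
    [0,0,0,0,0,-0.2,-1],
    [0,0,0,0,0,-0.2,-1]
  ]
}}

```text
time_s: 9.3
tool_pos: [0.4465, 0.2912, 0.0597]
tcp_rot: [[-0.002, 0.992, -0.123], [0.005, -0.123, -0.992], [-1.0, -0.003, -0.005]]
force: [-6.9, -3.7, 28.3]
grip_width: -0.0
```

Call:
{"api": "move_arm", "payload": {
  "steps": [
    [0,0,0,0,0,0.1,-1],
    [0,0,0,0,0,0,-1],
    [0,0,0,0,0,3,-1],
    [0,0,0,0,-5,4,-1],
    [0,0,0,0,-5,0,-1],
    [0,0,0,0,0,0,-1],
    [0,0,0,0,0,0,-1]
  ]
}}

```text
time_s: 10.18
tool_pos: [0.4428, 0.1892, 0.1259]
tcp_rot: [[-0.01, 0.993, -0.12], [0.0, -0.12, -0.993], [-1.0, -0.01, 0.001]]
force: [-0.3, 1.2, 0.3]
grip_width: 0.001
```

```bash
python3 - <<'E'
from h import *
s=observe(); print(s['tool_pos'],s['force'])
snap('wrist','w5.png')
a=cv2.imread('pics/w5.png');cv2.imwrite('pics/w5c.png',cv2.resize(a[40:340,160:560],None,fx=2,fy=2))
E
```

```text
[0.44281791 0.18920766 0.12585587] [-0.3086345   1.15519726  0.28461504]
```

View pics/w5c.png

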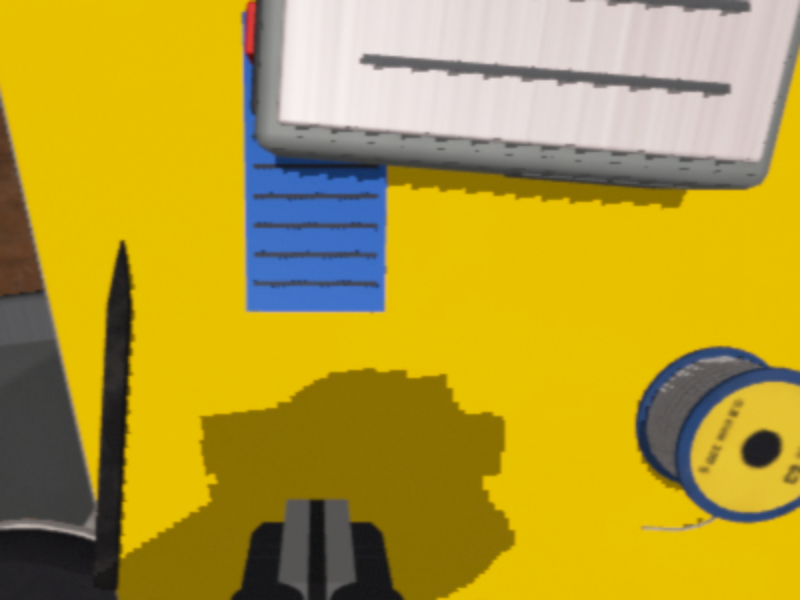

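The picture is unchanged: the wedge is still in under the foot, with its butt edge from (247,311) to (385,311), and nothing else has moved. I'm handing in.

```bash
python3 -c "
from h import *
print(job.close_job())"
```

```text
the job is handed in; nothing more can be done
None
```

The preheater no longer rocks, and the job is handed in at about 10 s of the 58 s allowed. No verdict was reported.

- **Rock test:** I pressed the front right corner with shut fingers at about 5 N. The fingertips went down to 53.5 mm, roughly 6.5 mm below rest, and I let the corner come back.
- **Wedge:** I pushed its butt with two fingertips until it stopped. The push force climbed to about 14 N with no further movement. The picture then put the foot about 3 mm off the wedge's centre line and 16 mm towards its thin end.
- **Check press:** The corner held, with the fingertips at 59.7 mm or higher. The force went well past the 8–15 N asked for, reaching about 28 N.
- **Final view:** After the arm backed off, the picture showed the wedge still in place, the preheater where it was, and the stick and solder reel unmoved. The other bystanders were out of that view, but the arm went nowhere near them.
- **Disagreements:** My position estimates for the preheater and foot differed by up to about 1 cm between the scene and wrist cameras, so I relied on the wrist view. I did not measure the preheater's tilt directly.

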